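# Clear the vice and clamp the bearing block

### The arm

A 6-joint arm with a two-finger parallel gripper is mounted at the origin on the work surface. World frame = base frame: x ahead of the robot, y to its left, z up, the work surface at z = 0. Lengths are in mm, angles in rad, forces in N, time in s.
With the tool pointing down it reaches from about 350 to 875 mm from the base axis. Payload 4.2 kg.
Tool frame: the origin (TCP) lies at the very end of the fingers, on their centre line; the grasp point (between the pads) lies 19 mm behind it; z points along the fingers, y is the line along which they close (so a half turn about z gives the same grasp; the last joint's range is limited). The gripper opens to 85 mm and grips with 20 to 120 N. Pads are 22 mm wide; open, the fingers measure 114 mm over their backs; the gripper's body (76 mm by 85 mm) begins 54 mm behind the grasp point. The pads swing forward as they close: fully open they stand 13 mm farther back than shut.
Start: joints at [-0.967, 0.385, 0.008, 0, -1.194, -0.259], TCP at [211.27, -588.187, 231.312] pointing down, gripper open.
Joint ranges: [-3.14, 3.14], [-1.21, 2.06], [-1.07, 1.41], [-3.16, 2.05], [-2.99, -0.16], [-3.1, 3.1]. Speed limits (rad/s): [2.79, 2.79, 3.14, 3.14, 3.14, 3.14].

### API

Orientations are given as a rotation vector (axis times angle).
In Python, from station import env gives the robot as it stands.
- The arm moves only by the tool drive_tool, never from a script. Its argument "plan" is a list of rows, each an object of numbers: "dx", "dy", "dz": the shift along the tool's x, y, z in mm; "turn": the turn about the tool's z in rad. In form: [{"dx": .., "dy": .., "dz": .., "turn": ..}, ...]. A call has 1 to 12 rows; each row shifts and turns the commanded pose from where the row before left it, along the tool's axes as they then stand; what a row does not reach is not made up. A row lasts 1/8 s, in which the tool goes at most 62.5 mm and 10.7 degrees, less where a joint would pass 70% of its speed; a pose out of reach is approached as far as the arm can. A call is refused whole if a number of a shift passes 62.5 or a number of a turn 0.188, either way. A call with a gripper value outside its range is refused whole. "claw" is the finger opening in mm, from 0 to 85.4, set as the call begins (left out, the last holds). The fingers move at their own pace and stop on an object; "squeeze" is the grip in N (left out, the last holds). Time passes only in rows, so rows that do not move let the fingers close. It gives the time, the measured TCP pose, the force, the opening and the grip force at its end, in the units of the state.
- env.get_obs(): the state, without advancing time (a new reading comes with each control period).
- env.read_camera(name): name is "scene" or "top" or "wrist"; returns the picture (480x640x3 uint8, red, green, blue); there is no depth.
- env.camera_model(name): a dict with "intrinsics" (3x3 intrinsics, pixels), "cam_to_world" (4x4, takes a point from camera to world coordinates). Camera axes: x right, y down, z forward; pixel columns grow to the right and rows downward; lengths in mm; the calibration is good to about 2 mm. A picture is of the moment at which its call begins: read the wrist's pose just before it. camera_model takes no time and is no camera call; for the wrist camera it gives the pose at the moment of the call.
- env.sign_off(): hands the job in; it is judged then, once.
The state is a dict: "clock": time; "joint_pos": joint angles; "qd": joint speeds; "joint_efforts": joint torques, N m; "tcp_pos": TCP position; "tcp_rot": TCP orientation; "force": force on the tool from outside, world axes, zero at the start; "torque": the same for the moment, N m; "opening": finger opening in mm; "grip_force": force on a finger pad.
Only numpy, scipy, OpenCV 4.12 (cv2) and the standard library are available. Lean on these libraries where they do the work, as an engineer would, in place of code of your own. Each camera call takes 0.05 s, during which the arm holds its last target. There are 200 camera calls.

### The job

Someone left a ratchet handle lying across the bed of the machine vice: take it out and lay it flat inside the empty steel tray. Then push the vice's sliding jaw forward until it stops, so that the bearing block is seated square and flat between both jaws with no gap at either. Leave the other things on the bench where they are.

Things in the scene. Friction and masses are not known exactly. Their poses are not given: they have to be found in the camera images.
- vice: Blue quick-action machine vice, bolted down, 300 long (its x) x 110 wide (its y). Origin: centre of its underside, on the bench. Its x points along the slide from the sliding jaw (end nearer the robot) to the fixed jaw (far end); z up. The flat bed the things lie on is 30 mm above the bench. Fixed jaw: x = 110 to 150 mm, top 66 mm above the bench.
- fixed_face (a point): Centre of the fixed jaw's inner steel face, at bed height (30 mm above the bench); axes as the vice's.
- jaw (a joint): Travel of the sliding jaw in m along the vice's x: 0 = fully open (end stop; it starts a few mm off it), grows as it moves towards the fixed jaw (limit 0.19). It slides freely along the bed against about 5 N of friction and stays where it is left; no spring. Its inner face lies at x = -95 mm + travel in the vice's frame.
- jaw_face (a point): Centre of the sliding jaw's inner face, at bed height; moves with the jaw; axes as the vice's. The jaw reaches 50 mm back from it, is 110 mm wide, its top 66 mm above the bench.
- jaw_rib (a point): Top centre of the upright dark steel grip rib on the sliding jaw, 90 mm above the bench, 32 mm behind the jaw's face. The rib is 18 mm thick (vice x) x 60 mm wide (vice y) and stands 24 mm above the jaw's top: pinch it from above across its thickness, or push it from behind.
- block: Aluminium bearing block, 50 (its x, between the jaws) x 80 (its y) x 34 mm high, about 0.25 to 0.5 kg, standing loose on the vice's bed in front of the fixed jaw, a little skewed and some millimetres away from it. Pushed by the jaw it slides (2 to 5 N) and squares itself against the jaws. Origin: centre of its underside.
- ratchet: Ratchet handle, 179 mm long, about 0.3 kg, lying across the vice's bed between sliding jaw and block, sticking out at both sides. Origin: its underside at its balance point. Its x points along it to the head. Black rubber grip of 26 x 26 mm section from x = -94 to +16 mm, steel shank to +51 mm, round steel head (38 mm across, 26 mm high, centre at x = +66 mm).
- tray: Low empty open steel tray, 250 (its x) x 140 (its y) x 28 mm high, walls and floor 4 mm thick, too heavy to be pushed. Origin: centre of its underside, on the bench.
- oilcan: Bystander: can, 50 mm across, 110 mm high. Origin: centre of underside.
- spanner: Bystander: spanner 150 mm long lying on the bench.
- hammer: Bystander: hammer lying at one side.
- spray: Bystander: spray can, 66 mm across, 190 mm high. Origin: centre of underside.
- jar: Bystander: glass jar, 72 mm across, 90 mm high. Origin: centre of underside.
- driver: Bystander: screwdriver 200 mm long lying at one side.
- bearing: Bystander: steel bearing ring, 70 mm across, 18 mm high, lying flat.
Things that resemble listed ones, but are neither listed nor needed, are in the scene too. Of the things like the ratchet, leave any that is brown or purple; of the rest the larger one is meant.

How it is judged (in metres and radians):
On the way, in this order (a step that is already met when the one before it is completed fails the run):
1. the ratchet handle lies flat in the tray, let go (x of ratchet in the frame of tray between -0.07 and 0.07 m and y of ratchet in the frame of tray between -0.06 and 0.06 m and z of ratchet in the frame of tray below 0.014 m and angle between ratchet's own z axis and vertical below 0.12 rad and linear speed of ratchet below 0.02 m/s and contact force between the fingers and ratchet below 0.2 N), for 0.3 s.
2. the block is clamped square between both jaws (x of block in the frame of fixed_face above -0.028 m and x of jaw_face in the frame of block above -0.028 m and y of block in the frame of fixed_face between -0.03 and 0.03 m and z of block in the frame of fixed_face between -0.004 and 0.004 m and angle between the x axis of block and the x axis of vice, either way round below 0.045 rad and angle between block's own z axis and vertical below 0.06 rad and linear speed of block below 0.02 m/s), for 0.2 s.
At the end, for the whole second after the job is handed in: The ratchet handle lies flat and at rest on the tray's floor, let go; the block stands flat on the bed, square to the vice within 0.045 rad, within 3 mm of both jaw faces and within 30 mm of the middle of the jaws (all of step 1 and all of step 2); the robot touches nothing.
It fails at once if a bystander (can, spanner, hammer, spray can, jar, screwdriver or bearing) is moved more than 30 mm (distance of any of oilcan, spanner, hammer, spray, jar, driver, bearing from where it was at the start of the episode above 0.03 m).
It also fails if it takes over 54 s, if anything falls off the work surface, if the arm or the gripper's body presses on something with over 40 N, if the wrist force passes 120 N, or if a joint passes its speed limit or range.

## Working session

There is one attempt and no reset: what is moved stays moved. The work goes in short steps, Python scripts to look and compute and a tool call to move; the robot and the scene stay as the last step left them, time stands still between calls to the robot, and variables do not carry over. Pictures are saved under pics/ and viewed, at most 10 in all, crops included, and the job is handed in when it is done.

Besides the shell and the picture viewer there is one more tool, called after "Call:" by a JSON object that holds its "name" and its "arguments". drive_tool: Moves the arm, as the interface text tells. Its arguments: {"type":"object","properties":{"plan":{"type":"array"},"claw":{"type":"number"},"squeeze":{"type":"number"}},"required":["plan"]}

```bash
mkdir -p pics; ls; cat > h.py <<'E'
import numpy as np, cv2
from station import env
def snap(n,f):
    M=env.camera_model(n); im=env.read_camera(n); cv2.imwrite('pics/'+f,cv2.cvtColor(im,cv2.COLOR_RGB2BGR)); np.savez('pics/'+f+'.npz',K=M['intrinsics'],T=M['cam_to_world']); return im
def load(f):
    d=np.load('pics/'+f+'.npz'); return cv2.imread('pics/'+f),np.array(d['K']),np.array(d['T'])
def ray(K,T,u,v):
    d=T[:3,:3]@np.linalg.solve(K,[u,v,1.]); return T[:3,3],d/np.linalg.norm(d)
def plane(K,T,u,v,z):
    o,d=ray(K,T,u,v); return o+d*(z-o[2])/d[2]
def tri(a,b):
    A=np.zeros((3,3));B=np.zeros(3);P=[]
    for o,d in(a,b):
        m=np.eye(3)-np.outer(d,d);A+=m;B+=m@o
    p=np.linalg.solve(A,B); return p,[np.linalg.norm((np.eye(3)-np.outer(d,d))@(p-o)) for o,d in(a,b)]
def proj(K,T,p):
    q=K@(T[:3,:3].T@(np.array(p)-T[:3,3])); return q[:2]/q[2]
E
python3 -c "
from h import *
for n in('top','scene','wrist'):
    snap(n,n+'0.png'); M=env.camera_model(n); print(n,np.round(M['intrinsics'],1).tolist(),np.round(M['cam_to_world'],3).tolist())
print(env.get_obs())"
```

```text
pics
top [[561.6, 0.0, 322.3], [0.0, 561.6, 238.1], [0.0, 0.0, 1.0]] [[-0.015, -0.99, 0.139, 311.384], [-1.0, 0.013, -0.013, 7.256], [0.011, -0.139, -0.99, 1432.837], [0.0, 0.0, 0.0, 1.0]]
scene [[616.5, 0.0, 324.1], [0.0, 616.5, 237.6], [0.0, 0.0, 1.0]] [[0.686, 0.421, -0.593, 1274.665], [0.727, -0.411, 0.55, -740.109], [-0.012, -0.809, -0.588, 865.197], [0.0, 0.0, 0.0, 1.0]]
wrist [[334.7, 0.0, 321.7], [0.0, 334.7, 238.7], [0.0, 0.0, 1.0]] [[-0.339, 0.892, 0.298, 135.098], [0.941, 0.321, 0.11, -616.053], [0.002, 0.317, -0.948, 373.069], [0.0, 0.0, 0.0, 1.0]]
{'clock': 0.15, 'joint_pos': array([-9.67408886e-01,  3.85348028e-01,  6.94405550e-03, -3.46028670e-04,
       -1.19402507e+00, -2.58588800e-01]), 'qd': array([-0.00026475, -0.00058143,  0.0051358 ,  0.00244355,  0.00206133,
        0.00194111]), 'joint_efforts': array([-1.70313165e-04, -3.92678547e+01,  1.88582146e+01,  4.18858320e+00,
       -3.40868057e-03, -1.81877169e-06]), 'tcp_pos': array([ 211.10768009, -587.79261922,  230.49472249]), 'tcp_rot': array([ 5.38665065e-01, -3.09467098e+00, -2.54089226e-03]), 'force': array([ 0.32862341, -0.2428515 , -0.15704079]), 'torque': array([ 0.00728006, -0.04740734, -0.01380532]), 'grip_force': 0.0, 'opening': 85.41037438174071}
```

View pics/top0.png

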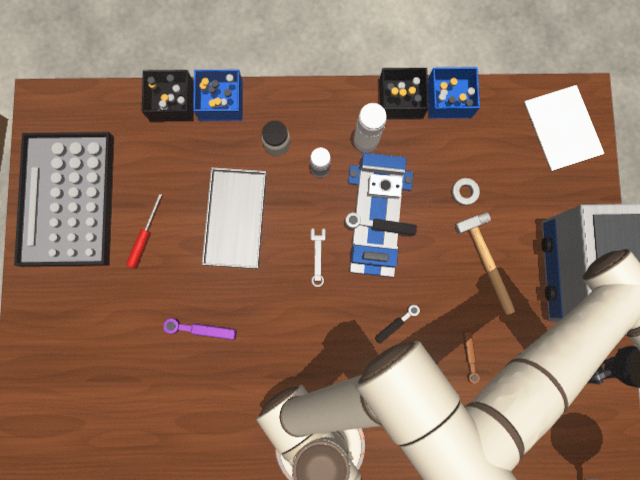

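View pics/scene0.png

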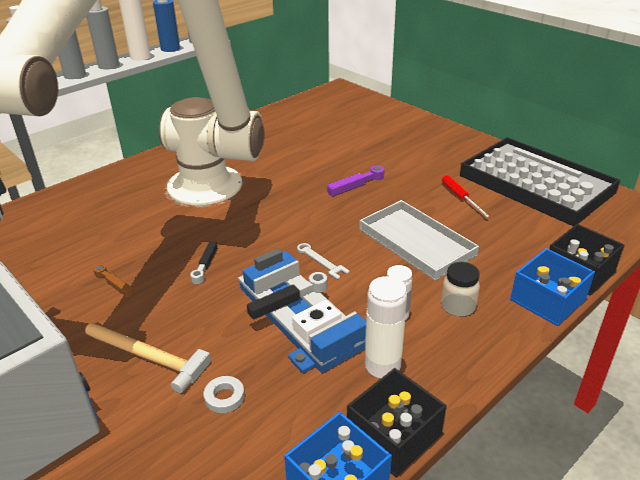

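Candidates for the ratchet (top picture):
- black one across the vice: grip (395,227), head (353,220)
- small black one on the bench: (397,324)
- purple: (200,330), excluded
- brown: (472,358), excluded

I choose the larger black one across the vice. The tray is at (235,218), the vice at (380,215), with its sliding jaw at the bottom (375,257) and the block at (386,185).

```bash
cat > m.py <<'E'
from h import *
a,Ka,Ta=load('top0.png'); b,Kb,Tb=load('scene0.png')
A=cv2.resize(a[145:285,335:425],None,fx=4,fy=4,interpolation=cv2.INTER_CUBIC)
B=cv2.resize(b[235:375,230:380],None,fx=2.8,fy=4,interpolation=cv2.INTER_CUBIC)
cv2.imwrite('pics/crop.png',np.hstack([A,B[:560]]))
def blob(im,x0,y0,x1,y1,f):
    s=im[y0:y1,x0:x1].astype(int); m=f(s).astype(np.uint8)
    n,l,st,c=cv2.connectedComponentsWithStats(m); k=1+st[1:,4].argmax()
    cn=cv2.findContours((l==k).astype(np.uint8),cv2.RETR_EXTERNAL,cv2.CHAIN_APPROX_NONE)[0][0]+[x0,y0]
    r=cv2.minAreaRect(cn); return c[k]+[x0,y0],st[k,4],cv2.boxPoints(r).round(1).tolist()
dark=lambda s:s.max(2)<60
for n,im,w in(('top',a,(360,212,420,240)),('scene',b,(240,275,305,320))): print(n,blob(im,*w,dark))
gray=lambda s:(s.min(2)>105)&(s.max(2)-s.min(2)<40)
print('tray top',blob(a,195,160,272,275,gray)); print('tray scene',blob(b,350,195,485,280,gray))
E
python3 m.py
```

```text
top (array([395.22089552, 227.5880597 ]), np.int32(335), [[371.70001220703125, 228.60000610351562], [373.5, 218.1999969482422], [415.6000061035156, 225.3000030517578], [413.8999938964844, 235.60000610351562]])
scene (array([273.10105263, 304.96210526]), np.int32(475), [[245.5, 304.79998779296875], [297.3999938964844, 288.8999938964844], [301.79998779296875, 303.3999938964844], [249.89999389648438, 319.29998779296875]])
tray top (array([233.93842085, 218.16905931]), np.int32(5294), [[201.1999969482422, 264.0], [209.60000610351562, 166.0], [265.6000061035156, 170.8000030517578], [257.20001220703125, 268.79998779296875]])
tray scene (array([418.12773039, 238.41959642]), np.int32(4807), [[353.5, 230.89999389648438], [380.20001220703125, 186.3000030517578], [481.70001220703125, 247.1999969482422], [454.8999938964844, 291.79998779296875]])
```

View pics/crop.png

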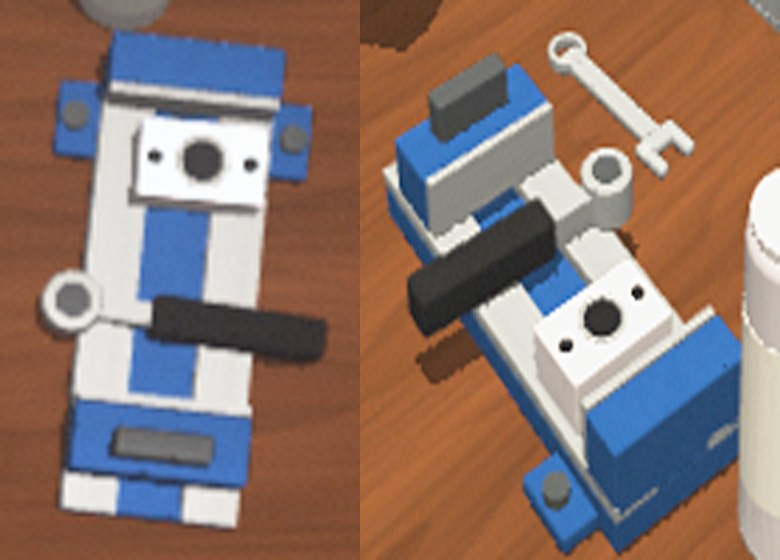

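```bash
cat > m2.py <<'E'
from h import *
np.set_printoptions(precision=1,suppress=True)
a,Ka,Ta=load('top0.png'); b,Kb,Tb=load('scene0.png')
t=lambda x,y:(335+x/4,145+y/4); s=lambda x,y:(230+(x-360)/2.8,235+y/4)
for n,p,q in(('headtop',t(71,298),s(606,170)),('griptop/shank +y corner',t(153,297),s(545,200)),('blockhole',t(203,160),s(603,319)),('rib',t(163,436),s(467,82)),
   ('fixedjaw far left',t(117,33),s(740,350)),('bed near corner',t(62,508),s(388,170)),
   ('tray left-far',(209.6,168),(477.5,247)),('tray near right',(257.2,267.5),(361,230))):
    print(n,*tri(ray(Ka,Ta,*p),ray(Kb,Tb,*q)))
P=lambda x,y,z:plane(Ka,Ta,*t(x,y),z)
print('fixed jaw top back L,R, front L,R',P(117,33,66),P(285,48,66),P(108,82,66),P(278,97,66))
print('slide jaw top front L R',P(77,402,66),P(250,420,66))
print('bed near L R',P(62,506,30),P(238,526,30))
print('block top corners',P(142,115,64),P(270,125,64),P(262,207,64),P(134,196,64))
print('head',P(71,298,56),'grip end',P(325,338,56),'ctr',plane(Ka,Ta,395.2,227.6,52))
C=[plane(Ka,Ta,u,v,28) for u,v in((201.2,264),(209.6,166),(265.6,170.8),(257.2,268.8))]; print('tray',C,np.mean(C,0))
E
python3 m2.py
```

```text
headtop [550.7 -87.9  56.7] [np.float64(0.20866979846457925), np.float64(0.20866979846450648)]
griptop/shank +y corner [ 547.3 -140.2   65.8] [np.float64(2.5629639877270116), np.float64(2.5629639877271186)]
blockhole [ 636.2 -171.1   64.6] [np.float64(1.1115605695244783), np.float64(1.111560569524629)]
rib [ 459.1 -139.9   91.1] [np.float64(0.9358973246686464), np.float64(0.9358973246685199)]
fixedjaw far left [ 717.  -120.4   66.6] [np.float64(0.3952194046004275), np.float64(0.39521940460055527)]
bed near corner [ 399.7 -122.1   -6.5] [np.float64(46.08958431798722), np.float64(46.08958431798712)]
tray left-far [694.5 274.1  23. ] [np.float64(1.6828594992866708), np.float64(1.6828594992864983)]
tray near right [439.9 155.8  -0.8] [np.float64(0.8141184530564578), np.float64(0.814118453056559)]
fixed jaw top back L,R, front L,R [ 717.5 -120.2   66. ] [ 706.5 -225.6   66. ] [ 685.9 -113.7   66. ] [ 675.  -220.1   66. ]
slide jaw top front L R [484.1 -89.6  66. ] [ 471.6 -195.6   66. ]
bed near L R [423.2 -81.3  30. ] [ 409.1 -191.2   30. ]
block top corners [ 664.9 -134.7   64. ] [ 657.5 -214.7   64. ] [ 605.2 -207.9   64. ] [ 613.2 -128.3   64. ]
head [550.7 -88.1  56. ] grip end [ 523.4 -245.5   56. ] ctr [ 529.5 -193.8   52. ]
tray [array([447.5, 292.2,  28. ]), array([699.7, 274.5,  28. ]), array([685.3, 130.9,  28. ]), array([433.5, 152.2,  28. ])] [566.5 212.4  28. ]
```

The crop confirms the choice: black grip, round head at top pixel (353,220), lying on the bed. The head top measures z≈57 from two views, the block top 65 and the rib 91. Next I move above the ratchet's balance point at about (539,-153), with axis yaw 1.40.

Call:
{"name": "drive_tool", "arguments": {"plan": [{"dx":-20,"dy":13,"dz":2},{"dx":-38,"dy":25,"dz":2},{"dx":-40,"dy":26,"dz":2},{"dx":-40,"dy":26,"dz":2},{"dx":-40,"dy":26,"dz":2},{"dx":-40,"dy":26,"dz":2},{"dx":-40,"dy":26,"dz":2},{"dx":-40,"dy":26,"dz":2},{"dx":-40,"dy":26,"dz":2},{"dx":-40,"dy":26,"dz":2},{"dx":-40,"dy":26,"dz":2},{"dx":-38,"dy":25,"dz":2}], "claw": 70}}

```text
invalid input at $.plan[0]: expected keys dx, dy, dz, turn
```

Call:
{"name": "drive_tool", "arguments": {"plan": [{"dx":-40,"dy":1,"dz":0},{"turn":-0.17},{"turn":-0.17},{"turn":-0.18},{"turn":-0.18},{"turn":-0.18},{"turn":-0.17},{"dx":0},{"dx":0},{"dx":0}]}}

```text
invalid input at $.plan[0]: expected keys dx, dy, dz, turn
```

```bash
python3 -c "
from h import *
o=env.get_obs(); print(o['clock'],o['tcp_pos'],o['tcp_rot'],o['joint_pos'],o['opening'])
snap('wrist','w1.png')"
```

```text
0.15 [ 211.10768009 -587.79261922  230.49472249] [ 5.38665065e-01 -3.09467098e+00 -2.54089226e-03] [-9.67408886e-01  3.85348028e-01  6.94405550e-03 -3.46028670e-04
 -1.19402507e+00 -2.58588800e-01] 85.41037438174071
```

View pics/w1.png

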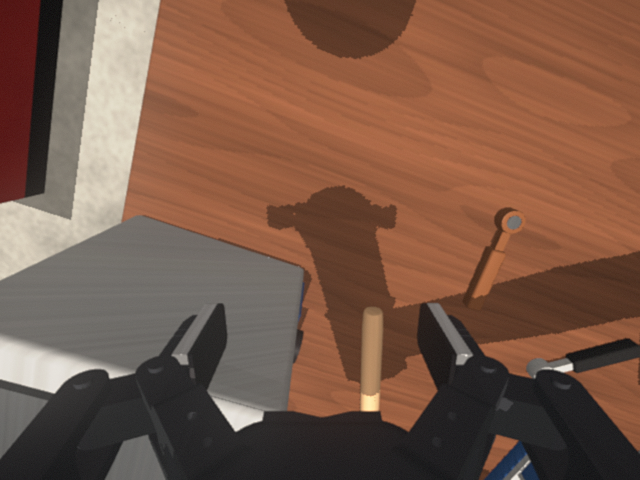

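The picture is still the start view, because both moves were refused: every row needs all four keys. It shows the grey machine box at lower left (0–300, 215–480), so I shift sideways away from it first.

Call:
{"name": "drive_tool", "arguments": {"plan": [{"dx":0,"dy":20,"dz":0,"turn":0},{"dx":0,"dy":40,"dz":0,"turn":0},{"dx":-20,"dy":40,"dz":0,"turn":0},{"dx":-40,"dy":22,"dz":2,"turn":0},{"dx":-44,"dy":22,"dz":3,"turn":0},{"dx":-44,"dy":22,"dz":3,"turn":0},{"dx":-44,"dy":22,"dz":3,"turn":0},{"dx":-44,"dy":22,"dz":3,"turn":0},{"dx":-44,"dy":22,"dz":3,"turn":0},{"dx":-44,"dy":22,"dz":3,"turn":0},{"dx":-44,"dy":22,"dz":3,"turn":0},{"dx":-44,"dy":22,"dz":3,"turn":0}], "claw": 70}}

```text
clock: 1.7
tcp_pos: [499.2, -167.1, 205.2]
tcp_rot: [-0.539, 3.095, -0.0]
force: [-0.4, -0.6, -0.1]
opening: 70.0
grip_force: 0.0
```

Call:
{"name": "drive_tool", "arguments": {"plan": [{"dx":-44,"dy":0,"dz":2,"turn":0},{"dx":0,"dy":0,"dz":2,"turn":-0.17},{"dx":0,"dy":0,"dz":2,"turn":-0.17},{"dx":0,"dy":0,"dz":0,"turn":-0.18},{"dx":0,"dy":0,"dz":0,"turn":-0.18},{"dx":0,"dy":0,"dz":0,"turn":-0.18},{"dx":0,"dy":0,"dz":0,"turn":-0.17},{"dx":0,"dy":0,"dz":0,"turn":0},{"dx":0,"dy":0,"dz":0,"turn":0}]}}

```text
clock: 2.82
tcp_pos: [539.6, -153.6, 199.2]
tcp_rot: [2.015, -2.41, -0.0]
force: [-0.0, -0.5, 0.4]
opening: 69.9
grip_force: 0.0
```

```bash
python3 -c "
from h import *
o=env.get_obs(); print(o['clock'],o['tcp_pos'],o['tcp_rot'],o['joint_pos'],o['opening'])
snap('wrist','w2.png')"
```

```text
2.825 [ 539.64687505 -153.5752213   199.24015435] [ 2.01466917e+00 -2.41044228e+00 -1.92454348e-04] [ 1.15283995e-02  3.02192861e-01 -1.99788224e-01 -5.30926967e-05
 -1.06895197e+00 -1.89904177e-01] 69.91484655899902
```

View pics/w2.png

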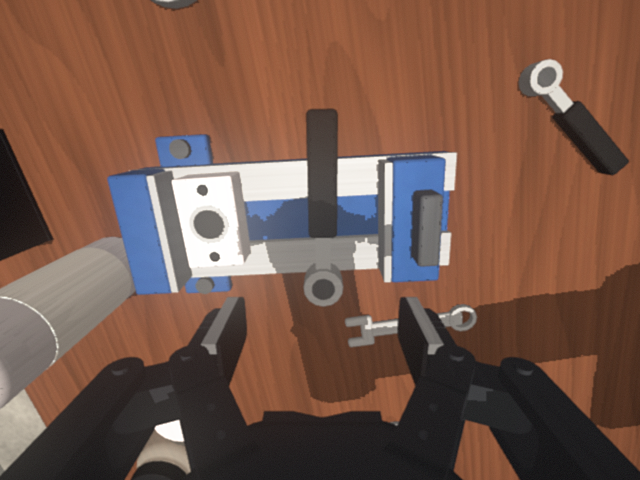

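Wrist view: the ratchet runs straight up the picture between the fingers, grip end (322,112) to head (323,286). The block is at (210,222) and the sliding-jaw rib at (427,228). I'll refine the ratchet and vice positions with rays from here.

```bash
python3 -c "
from h import *
np.set_printoptions(precision=1,suppress=True)
w,K,T=load('w2.png'); a,Ka,Ta=load('top0.png')
for n,u,v,z in(('gripend',322,111,56),('gripfront',322,237,56),('head',323.5,287,56),('blockhole',209,222.5,64),('rib',429,228,90),('jawface',380,161,66),('jawface2',387,280,66),('fixface',175,292,66),('fixface2',151,170,66),('blk near',240,173,64),('blk near2',243,266,64)): print(n,plane(K,T,u,v,z))
print(tri(ray(K,T,323.5,287),ray(Ka,Ta,352.75,219.5)),tri(ray(K,T,209,222.5),ray(Ka,Ta,385.75,185)))
s=w[105:240,290:350].max(2)<60
ys,xs=np.nonzero(s)
print([(y+105,290+xs[ys==y].min(),290+xs[ys==y].max()) for y in(10,30,50,70,90)])
"
```

```text
gripend [ 523.5 -245.8   56. ]
gripfront [ 542.2 -141.5   56. ]
head [549.6 -92.2  56. ]
blockhole [ 635.2 -174.3   64. ]
rib [ 456.2 -145.    90. ]
jawface [ 484.2 -200.    66. ]
jawface2 [490.9 -93.9  66. ]
fixface [ 683.8 -116.3   66. ]
fixface2 [ 668.4 -225.8   66. ]
blk near [ 598.3 -210.5   64. ]
blk near2 [ 616.6 -129.6   64. ]
(array([551. , -88.7,  49.3]), [np.float64(0.8559743798838128), np.float64(0.855974379883751)]) (array([ 637.3, -172.9,   58.2]), [np.float64(0.26430154422849533), np.float64(0.2643015442284755)])Traceback (most recent call last):
  File "<string>", line 9, in <module>
    print([(y+105,290+xs[ys==y].min(),290+xs[ys==y].max()) for y in(10,30,50,70,90)])
                      ~~~~~~~~~~~~~^^
    return umr_minimum(a, axis, None, out, keepdims, initial, where)
ValueError: zero-size array to reduction operation minimum which has no identity
```

Call:
{"name": "drive_tool", "arguments": {"plan": [{"dx":0,"dy":0,"dz":15,"turn":0},{"dx":0,"dy":0,"dz":25,"turn":0},{"dx":0,"dy":0,"dz":30,"turn":0},{"dx":0,"dy":0,"dz":30,"turn":0},{"dx":0,"dy":0,"dz":25,"turn":0},{"dx":0,"dy":0,"dz":20,"turn":0},{"dx":0,"dy":0,"dz":13,"turn":0},{"dx":0,"dy":0,"dz":7,"turn":0},{"dx":0,"dy":0,"dz":0,"turn":0},{"dx":0,"dy":0,"dz":0,"turn":0}], "claw": 60}}

```text
clock: 4.12
tcp_pos: [540.3, -153.6, 35.0]
tcp_rot: [-2.017, 2.407, -0.002]
force: [-0.3, 0.2, -0.1]
opening: 59.8
grip_force: 0.0
```

Call:
{"name": "drive_tool", "arguments": {"plan": [{"dx":0,"dy":0,"dz":0,"turn":0},{"dx":0,"dy":0,"dz":0,"turn":0},{"dx":0,"dy":0,"dz":0,"turn":0},{"dx":0,"dy":0,"dz":0,"turn":0},{"dx":0,"dy":0,"dz":0,"turn":0},{"dx":0,"dy":0,"dz":0,"turn":0}], "claw": 10, "squeeze": 60}}

```text
clock: 4.88
tcp_pos: [540.1, -153.6, 35.0]
tcp_rot: [-2.018, 2.407, -0.001]
force: [-1.5, 1.3, 5.4]
opening: 24.6
grip_force: 61.9
```

Call:
{"name": "drive_tool", "arguments": {"plan": [{"dx":0,"dy":0,"dz":-8,"turn":0},{"dx":0,"dy":0,"dz":-15,"turn":0},{"dx":0,"dy":0,"dz":-25,"turn":0},{"dx":0,"dy":0,"dz":-30,"turn":0},{"dx":0,"dy":0,"dz":-30,"turn":0},{"dx":0,"dy":0,"dz":-30,"turn":0},{"dx":0,"dy":0,"dz":-20,"turn":0},{"dx":0,"dy":0,"dz":-12,"turn":0},{"dx":0,"dy":0,"dz":0,"turn":0}]}}

```text
clock: 6.0
tcp_pos: [539.8, -153.6, 205.0]
tcp_rot: [-2.017, 2.407, -0.001]
force: [0.4, 0.4, -4.4]
opening: 24.7
grip_force: 60.8
```

```bash
python3 -c "
from h import *
snap('scene','s2.png'); o=env.get_obs(); print(o['clock'],o['tcp_pos'],o['force'],o['opening'],o['grip_force'])"
```

```text
6.05 [ 539.2384079  -153.4439751   203.91800144] [-0.99701544 -0.54836135 -3.41656135] 24.096473813213603 60.81537365913391
```

View pics/s2.png

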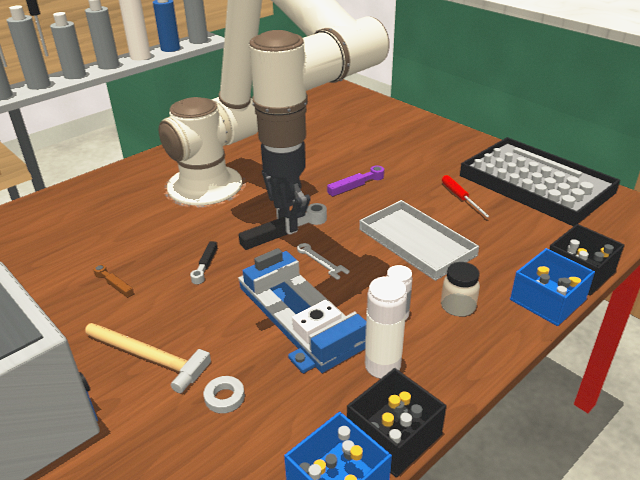

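The ratchet is held level at (285,225), and nothing else has moved. I carry it over the tray.

Call:
{"name": "drive_tool", "arguments": {"plan": [{"dx":-15,"dy":2,"dz":0,"turn":0},{"dx":-30,"dy":3,"dz":0,"turn":0},{"dx":-40,"dy":4,"dz":0,"turn":0},{"dx":-40,"dy":4,"dz":0,"turn":0},{"dx":-40,"dy":4,"dz":0,"turn":0},{"dx":-40,"dy":4,"dz":0,"turn":0},{"dx":-40,"dy":4,"dz":0,"turn":0},{"dx":-40,"dy":4,"dz":0,"turn":0},{"dx":-40,"dy":4,"dz":0,"turn":0},{"dx":-25,"dy":3,"dz":0,"turn":0},{"dx":-15,"dy":2,"dz":0,"turn":0},{"dx":0,"dy":0,"dz":0,"turn":-0.1}]}}

```text
clock: 7.55
tcp_pos: [565.9, 213.2, 203.7]
tcp_rot: [2.139, -2.3, -0.0]
force: [0.2, -0.4, -4.0]
opening: 25.0
grip_force: 60.7
```

Call:
{"name": "drive_tool", "arguments": {"plan": [{"dx":0,"dy":0,"dz":0,"turn":-0.15},{"dx":0,"dy":0,"dz":0,"turn":-0.16},{"dx":0,"dy":0,"dz":0,"turn":-0.16},{"dx":0,"dy":0,"dz":0,"turn":-0.16},{"dx":0,"dy":0,"dz":0,"turn":-0.16},{"dx":0,"dy":0,"dz":0,"turn":-0.16},{"dx":0,"dy":0,"dz":0,"turn":-0.16},{"dx":0,"dy":0,"dz":0,"turn":-0.16},{"dx":0,"dy":0,"dz":0,"turn":-0.16},{"dx":0,"dy":0,"dz":0,"turn":-0.14},{"dx":0,"dy":0,"dz":0,"turn":0},{"dx":0,"dy":0,"dz":0,"turn":0}]}}

```text
clock: 9.05
tcp_pos: [566.1, 212.0, 204.2]
tcp_rot: [3.139, -0.125, -0.001]
force: [1.7, 0.1, -4.4]
opening: 24.8
grip_force: 60.7
```

```bash
python3 -c "
from h import *
o=env.get_obs(); r=o['tcp_rot'];print(o['clock'],o['tcp_pos'],r,2*np.arctan2(r[1],r[0]),o['force'],o['opening'],o['grip_force'])
snap('wrist','w3.png')"
```

```text
9.05 [566.09731135 212.03907263 204.19813875] [ 3.13885482e+00 -1.24673712e-01 -6.52496141e-04] -0.07939724366908472 [ 1.73456915  0.09569331 -4.39915395] 24.75588727157427 60.724064111709595
```

View pics/w3.png

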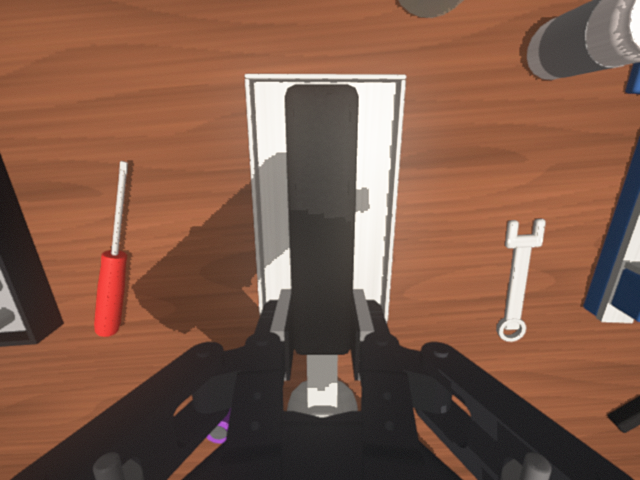

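The ratchet hangs aligned over the tray: tray rim at u=247–405 along the top edge (v≈76), ratchet centre u≈322. I check the rim height from two views before lowering.

```bash
python3 -c "
from h import *
np.set_printoptions(precision=1,suppress=True)
w,K,T=load('w3.png'); a,Ka,Ta=load('top0.png')
for p,q in(((247,76),(210,167)),((405,76),(265.6,171.3))): print(plane(K,T,*p,28),tri(ray(K,T,*p),ray(Ka,Ta,*q)))
for p in((262,300),(391,300)): print(plane(K,T,*p,28))
for p in((258,85),(397,85),(270,290),(384,290)): print('floor',plane(K,T,*p,4))
"
```

```text
[694.5 266.4  28. ] (array([692.3, 266.8,  44.3]), [np.float64(3.4716227060667384), np.float64(3.4716227060666154)])
[683.8 130.3  28. ] (array([683.6, 130.7,  29.6]), [np.float64(0.05322523232003465), np.float64(0.05322523232010103)])
[477.7 282.8  28. ]
[466.9 145.2  28. ]
floor [689.6 261.9   4. ]
floor [679.4 132.2   4. ]
floor [476.9 277.8   4. ]
floor [466.7 148.4   4. ]
```

Call:
{"name": "drive_tool", "arguments": {"plan": [{"dx":0,"dy":0,"dz":12,"turn":0},{"dx":0,"dy":0,"dz":25,"turn":0},{"dx":0,"dy":0,"dz":30,"turn":0},{"dx":0,"dy":0,"dz":30,"turn":0},{"dx":0,"dy":0,"dz":30,"turn":0},{"dx":0,"dy":0,"dz":20,"turn":0},{"dx":0,"dy":0,"dz":12,"turn":0},{"dx":0,"dy":0,"dz":6,"turn":0},{"dx":0,"dy":0,"dz":0,"turn":0},{"dx":0,"dy":0,"dz":0,"turn":0}]}}

```text
clock: 10.35
tcp_pos: [566.8, 212.8, 40.2]
tcp_rot: [-3.138, 0.12, -0.003]
force: [-0.4, 0.1, -4.4]
opening: 24.9
grip_force: 60.7
```

Call:
{"name": "drive_tool", "arguments": {"plan": [{"dx":0,"dy":0,"dz":10,"turn":0},{"dx":0,"dy":0,"dz":8,"turn":0},{"dx":0,"dy":0,"dz":6,"turn":0},{"dx":0,"dy":0,"dz":3,"turn":0},{"dx":0,"dy":0,"dz":2,"turn":0},{"dx":0,"dy":0,"dz":0,"turn":0},{"dx":0,"dy":0,"dz":0,"turn":0}]}}

```text
clock: 11.22
tcp_pos: [566.4, 212.6, 10.6]
tcp_rot: [-3.139, 0.12, -0.001]
force: [-0.3, -0.4, -4.5]
opening: 24.6
grip_force: 60.8
```

Call:
{"name": "drive_tool", "arguments": {"plan": [{"dx":0,"dy":0,"dz":1,"turn":0},{"dx":0,"dy":0,"dz":1,"turn":0},{"dx":0,"dy":0,"dz":0,"turn":0}]}}

```text
clock: 11.6
tcp_pos: [566.3, 212.5, 9.1]
tcp_rot: [-3.139, 0.12, -0.001]
force: [-2.3, 0.3, 1.8]
opening: 24.5
grip_force: 61.4
```

Call:
{"name": "drive_tool", "arguments": {"plan": [{"dx":0,"dy":0,"dz":0,"turn":0},{"dx":0,"dy":0,"dz":0,"turn":0},{"dx":0,"dy":0,"dz":0,"turn":0},{"dx":0,"dy":0,"dz":0,"turn":0},{"dx":0,"dy":0,"dz":0,"turn":0}], "claw": 55}}

```text
clock: 12.22
tcp_pos: [566.2, 212.4, 8.3]
tcp_rot: [3.139, -0.121, 0.0]
force: [-0.4, -0.9, 0.0]
opening: 55.0
grip_force: 0.0
```

Call:
{"name": "drive_tool", "arguments": {"plan": [{"dx":0,"dy":0,"dz":-8,"turn":0},{"dx":0,"dy":0,"dz":-15,"turn":0},{"dx":0,"dy":0,"dz":-25,"turn":0},{"dx":0,"dy":0,"dz":-30,"turn":0},{"dx":0,"dy":0,"dz":-30,"turn":0},{"dx":0,"dy":0,"dz":-30,"turn":0},{"dx":0,"dy":0,"dz":-25,"turn":0},{"dx":0,"dy":0,"dz":-15,"turn":0},{"dx":0,"dy":0,"dz":0,"turn":0}]}}

```text
clock: 13.35
tcp_pos: [566.6, 212.7, 187.9]
tcp_rot: [-3.137, 0.121, -0.004]
force: [-0.4, -0.1, -0.4]
opening: 55.0
grip_force: 0.0
```

```bash
python3 -c "
from h import *
snap('wrist','w4.png'); o=env.get_obs(); print(o['clock'],o['tcp_pos'],o['force'],o['opening'],o['grip_force'],o['joint_pos'])"
```

```text
13.4 [565.94058145 212.39391413 186.45197129] [-0.79122648 -0.57058328 -0.32886718] 55.12134566128764 0.0 [ 6.26359530e-01  3.84041512e-01 -1.10329602e-01 -4.60115573e-04
 -1.07609541e+00  8.67670536e-01]
```

View pics/w4.png

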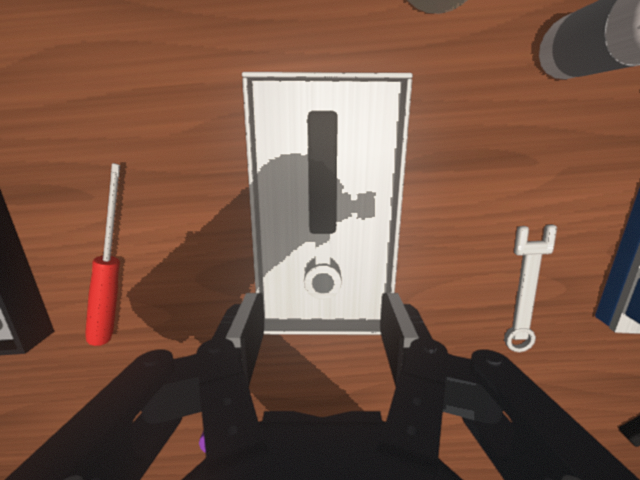

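The ratchet lies flat in the tray (grip 322,172; head 322,280), released. Next I measure the rib from the earlier two views, while moving above it.

```bash
python3 -c "
from h import *
np.set_printoptions(precision=1,suppress=True)
w,K,T=load('w2.png'); a,Ka,Ta=load('top0.png')
def m(im,x0,y0,x1,y1,lo,hi):
    s=im[y0:y1,x0:x1].astype(int); k=((s.max(2)-s.min(2)<25)&(s.max(2)>lo)&(s.max(2)<hi)).astype(np.uint8)
    n,l,st,c=cv2.connectedComponentsWithStats(k); i=1+st[1:,4].argmax(); print(st[i]+[x0,y0,0,0,0],c[i]+[x0,y0])
m(w,405,180,445,275,60,140); m(a,358,246,392,264,60,140); 
print(tri(ray(K,T,430.5,228.5),ray(Ka,Ta,375.8,254.7)))
for x in range(412,446,2): print(x,w[228,x],end=' ')
"
```

```text
[ 411  190   34   76 1926] [427.2 226.1]
[363 252  25   9 178] [374.9 256.1]
(array([ 456.3, -141.5,   86.7]), [np.float64(2.7721865597126634), np.float64(2.7721865597126176)])
412 [101  74  61] 414 [59 56 59] 416 [60 55 57] 418 [65 61 62] 420 [95 94 96] 422 [90 89 90] 424 [117 121 121] 426 [114 116 117] 428 [115 116 118] 430 [112 114 115] 432 [112 114 116] 434 [113 114 115] 436 [110 113 113] 438 [111 112 115] 440 [112 106 106] 442 [179 117  78] 444 [183 121  81]
```

Call:
{"name": "drive_tool", "arguments": {"plan": [{"dx":-3,"dy":12,"dz":0,"turn":0},{"dx":-7,"dy":30,"dz":0,"turn":0},{"dx":-8,"dy":40,"dz":0,"turn":0},{"dx":-9,"dy":40,"dz":0,"turn":0},{"dx":-9,"dy":40,"dz":0,"turn":0},{"dx":-9,"dy":40,"dz":0,"turn":0},{"dx":-9,"dy":40,"dz":0,"turn":0},{"dx":-9,"dy":40,"dz":0,"turn":0},{"dx":-9,"dy":40,"dz":0,"turn":0},{"dx":-5,"dy":25,"dz":0,"turn":0},{"dx":-3,"dy":15,"dz":0,"turn":0},{"dx":0,"dy":0,"dz":0,"turn":0.11}], "claw": 60}}

```text
clock: 14.9
tcp_pos: [457.7, -143.3, 185.6]
tcp_rot: [3.127, -0.3, -0.002]
force: [-0.0, -0.2, -0.6]
opening: 59.9
grip_force: 0.0
```

Call:
{"name": "drive_tool", "arguments": {"plan": [{"dx":0,"dy":0,"dz":0,"turn":0.15},{"dx":0,"dy":0,"dz":0,"turn":0.15},{"dx":0,"dy":0,"dz":0,"turn":0.15},{"dx":0,"dy":0,"dz":0,"turn":0.15},{"dx":0,"dy":0,"dz":0,"turn":0.15},{"dx":0,"dy":0,"dz":0,"turn":0.15},{"dx":0,"dy":0,"dz":0,"turn":0.15},{"dx":0,"dy":0,"dz":0,"turn":0.15},{"dx":0,"dy":0,"dz":0,"turn":0.15},{"dx":0,"dy":0,"dz":0,"turn":0.15},{"dx":0,"dy":0,"dz":0,"turn":0},{"dx":0,"dy":0,"dz":0,"turn":0}]}}

```text
clock: 16.4
tcp_pos: [458.5, -142.3, 186.0]
tcp_rot: [2.091, -2.344, -0.001]
force: [0.3, -0.0, 0.7]
opening: 59.7
grip_force: 0.0
```

```bash
python3 -c "
from h import *
o=env.get_obs(); r=o['tcp_rot'];print(o['clock'],o['tcp_pos'],2*np.arctan2(r[1],r[0]),o['joint_pos'])
snap('wrist','w5.png')"
```

```text
16.4 [ 458.47145075 -142.31901024  186.0193668 ] -1.684497947111455 [ 3.83164979e-02  1.79849967e-01 -4.04408791e-01 -9.14858462e-05
 -9.87181037e-01 -1.51967681e-01]
```

View pics/w5.png

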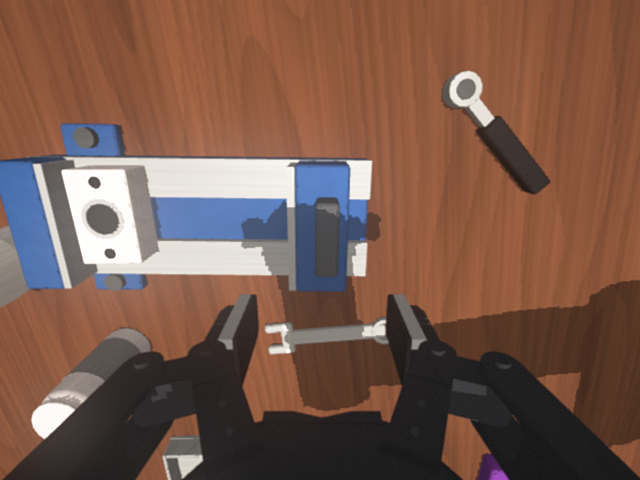

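Wrist view: the rib is at about (328,238) between the fingers (midline u≈322), the block at (103,217), and the bed is clear. I compute the last offset, then descend.

```bash
python3 -c "
from h import *
np.set_printoptions(precision=2,suppress=True)
w,K,T=load('w5.png'); a,Ka,Ta=load('top0.png')
p=plane(K,T,328,237,90); print(p,tri(ray(K,T,328,237),ray(Ka,Ta,375.8,254.2)))
r=env.get_obs(); q=r['tcp_pos']; t=-1.6845; d=(p-q)[:2]; print('tool dx,dy',d@[np.cos(t),np.sin(t)],d@[np.sin(t),-np.cos(t)])
A=plane(K,T,111,158,30);B=plane(K,T,372,161,30);C=plane(K,T,160,270,30);D=plane(K,T,366,276,30)
print(np.arctan2(*(A-B)[[1,0]]),np.arctan2(*(C-D)[[1,0]]))
"
```

```text
[ 454.03 -145.12   90.  ] (array([ 457.28, -141.07,   80.  ]), [np.float64(3.1605105122226136), np.float64(3.1605105122226043)])
tool dx,dy 3.306967368611588 4.124853265570453
-0.12403672709449536 -0.14490767944302396
```

Call:
{"name": "drive_tool", "arguments": {"plan": [{"dx":1,"dy":2,"dz":10,"turn":0.01},{"dx":1,"dy":1,"dz":20,"turn":0},{"dx":0,"dy":0,"dz":25,"turn":0},{"dx":0,"dy":0,"dz":25,"turn":0},{"dx":0,"dy":0,"dz":15,"turn":0},{"dx":0,"dy":0,"dz":12,"turn":0},{"dx":0,"dy":0,"dz":7,"turn":0},{"dx":0,"dy":0,"dz":2,"turn":0},{"dx":0,"dy":0,"dz":0,"turn":0},{"dx":0,"dy":0,"dz":0,"turn":0}]}}

```text
clock: 17.7
tcp_pos: [455.8, -144.0, 70.8]
tcp_rot: [-2.077, 2.356, -0.001]
force: [-0.8, 0.2, 0.0]
opening: 60.0
grip_force: 0.0
```

Call:
{"name": "drive_tool", "arguments": {"plan": [{"dx":0,"dy":0,"dz":0,"turn":0},{"dx":0,"dy":0,"dz":0,"turn":0},{"dx":0,"dy":0,"dz":0,"turn":0},{"dx":0,"dy":0,"dz":0,"turn":0},{"dx":0,"dy":0,"dz":0,"turn":0},{"dx":0,"dy":0,"dz":0,"turn":0}], "claw": 5, "squeeze": 40}}

```text
clock: 18.45
tcp_pos: [455.2, -144.0, 70.6]
tcp_rot: [2.077, -2.357, -0.0]
force: [-1.3, 0.3, 5.0]
opening: 17.3
grip_force: 41.9
```

Call:
{"name": "drive_tool", "arguments": {"plan": [{"dx":0,"dy":-4,"dz":0,"turn":0},{"dx":0,"dy":-8,"dz":0,"turn":0},{"dx":0,"dy":-10,"dz":0,"turn":0},{"dx":0,"dy":-12,"dz":0,"turn":0},{"dx":0,"dy":-12,"dz":0,"turn":0},{"dx":0,"dy":-12,"dz":0,"turn":0},{"dx":0,"dy":-12,"dz":0,"turn":0},{"dx":0,"dy":-10,"dz":0,"turn":0},{"dx":0,"dy":-8,"dz":0,"turn":0},{"dx":0,"dy":-4,"dz":0,"turn":0},{"dx":0,"dy":0,"dz":0,"turn":0}]}}

```text
clock: 19.82
tcp_pos: [546.3, -155.5, 70.6]
tcp_rot: [2.077, -2.356, -0.001]
force: [-2.7, 1.4, 5.7]
opening: 17.2
grip_force: 42.0
```

Call:
{"name": "drive_tool", "arguments": {"plan": [{"dx":0,"dy":-3,"dz":0,"turn":0},{"dx":0,"dy":-3,"dz":0,"turn":0},{"dx":0,"dy":-3,"dz":0,"turn":0},{"dx":0,"dy":-3,"dz":0,"turn":0},{"dx":0,"dy":-3,"dz":0,"turn":0},{"dx":0,"dy":-3,"dz":0,"turn":0},{"dx":0,"dy":-3,"dz":0,"turn":0},{"dx":0,"dy":-3,"dz":0,"turn":0}]}}

```text
clock: 20.82
tcp_pos: [569.2, -158.3, 70.6]
tcp_rot: [2.076, -2.356, -0.003]
force: [-5.3, 2.2, 7.0]
opening: 17.5
grip_force: 42.2
```

Call:
{"name": "drive_tool", "arguments": {"plan": [{"dx":0,"dy":-2,"dz":0,"turn":0},{"dx":0,"dy":-2,"dz":0,"turn":0},{"dx":0,"dy":-2,"dz":0,"turn":0},{"dx":0,"dy":-2,"dz":0,"turn":0},{"dx":0,"dy":-2,"dz":0,"turn":0},{"dx":0,"dy":-2,"dz":0,"turn":0}]}}

```text
clock: 21.58
tcp_pos: [580.7, -159.8, 70.6]
tcp_rot: [2.075, -2.355, -0.005]
force: [-7.0, 3.4, 8.0]
opening: 16.9
grip_force: 42.3
```

Call:
{"name": "drive_tool", "arguments": {"plan": [{"dx":0,"dy":-2,"dz":0,"turn":0},{"dx":0,"dy":-2,"dz":0,"turn":0},{"dx":0,"dy":-2,"dz":0,"turn":0},{"dx":0,"dy":-2,"dz":0,"turn":0}]}}

```text
clock: 22.08
tcp_pos: [588.4, -160.7, 70.6]
tcp_rot: [2.075, -2.355, -0.005]
force: [-6.5, 2.8, 7.8]
opening: 16.7
grip_force: 42.3
```

Call:
{"name": "drive_tool", "arguments": {"plan": [{"dx":0,"dy":-2,"dz":0,"turn":0},{"dx":0,"dy":-2,"dz":0,"turn":0}]}}

```text
clock: 22.32
tcp_pos: [592.4, -161.2, 70.6]
tcp_rot: [2.075, -2.355, -0.005]
force: [-7.3, 2.5, 8.0]
opening: 16.9
grip_force: 42.3
```

Call:
{"name": "drive_tool", "arguments": {"plan": [{"dx":0,"dy":-2,"dz":0,"turn":0},{"dx":0,"dy":-2,"dz":0,"turn":0}]}}

```text
clock: 22.58
tcp_pos: [592.4, -161.2, 70.6]
tcp_rot: [2.07, -2.351, -0.016]
force: [-17.8, 7.1, 17.5]
opening: 17.1
grip_force: 43.8
```

Call:
{"name": "drive_tool", "arguments": {"plan": [{"dx":0,"dy":-2,"dz":0,"turn":0},{"dx":0,"dy":-1,"dz":0,"turn":0},{"dx":0,"dy":0,"dz":0,"turn":0}]}}

```text
clock: 22.95
tcp_pos: [592.4, -161.3, 70.6]
tcp_rot: [2.067, -2.349, -0.023]
force: [-21.0, 8.2, 19.7]
opening: 17.1
grip_force: 45.1
```

```bash
python3 -c "
from h import *
np.set_printoptions(precision=2,suppress=True)
snap('scene','s6.png');snap('top','t6.png'); o=env.get_obs(); print(o['clock'],o['tcp_pos'],o['force'],o['torque'])
s=cv2.imread('pics/s6.png')[215:390,230:400]; t=cv2.imread('pics/t6.png')[145:285,335:425]
cv2.imwrite('pics/c6.png',np.hstack([cv2.resize(s,(560,577)),]))"
```

```text
23.05 [ 592.42 -161.29   70.58] [-21.     7.49  19.46] [2.22 5.37 0.05]
```

View pics/c6.png

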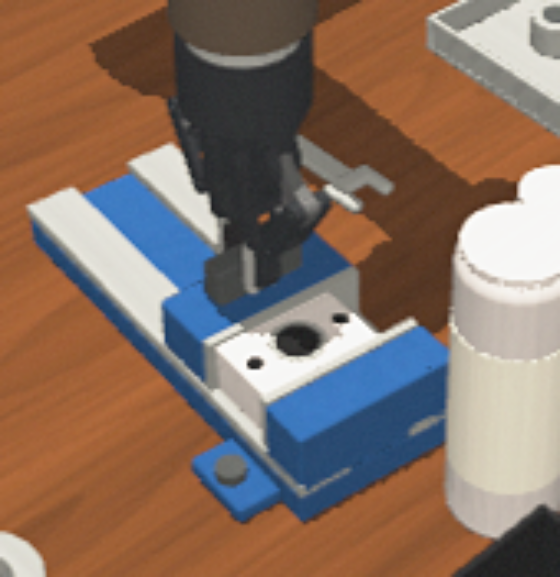

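The block sits between both jaw faces with no visible gap (hole 298,340 in the crop). The jaw is stalled at 592 with force rising, 138 mm from its start, as predicted. I ease off some of the push, open and lift away.

Call:
{"name": "drive_tool", "arguments": {"plan": [{"dx":0,"dy":2,"dz":0,"turn":0},{"dx":0,"dy":2,"dz":0,"turn":0},{"dx":0,"dy":0,"dz":0,"turn":0}]}}

```text
clock: 23.42
tcp_pos: [592.4, -161.3, 70.6]
tcp_rot: [2.072, -2.353, -0.012]
force: [-13.1, 4.9, 12.5]
opening: 16.8
grip_force: 43.1
```

Call:
{"name": "drive_tool", "arguments": {"plan": [{"dx":0,"dy":0,"dz":0,"turn":0},{"dx":0,"dy":0,"dz":0,"turn":0},{"dx":0,"dy":0,"dz":0,"turn":0},{"dx":0,"dy":0,"dz":0,"turn":0},{"dx":0,"dy":0,"dz":0,"turn":0}], "claw": 55}}

```text
clock: 24.05
tcp_pos: [597.4, -162.0, 70.2]
tcp_rot: [2.077, -2.357, 0.0]
force: [0.4, -0.1, -0.3]
opening: 55.0
grip_force: 0.0
```

Call:
{"name": "drive_tool", "arguments": {"plan": [{"dx":0,"dy":0,"dz":-8,"turn":0},{"dx":0,"dy":0,"dz":-15,"turn":0},{"dx":0,"dy":0,"dz":-25,"turn":0},{"dx":0,"dy":0,"dz":-30,"turn":0},{"dx":0,"dy":0,"dz":-30,"turn":0},{"dx":0,"dy":10,"dz":-20,"turn":0},{"dx":0,"dy":20,"dz":0,"turn":0},{"dx":0,"dy":20,"dz":0,"turn":0},{"dx":0,"dy":10,"dz":0,"turn":0},{"dx":0,"dy":0,"dz":0,"turn":0},{"dx":0,"dy":0,"dz":0,"turn":0}]}}

```text
clock: 25.42
tcp_pos: [538.3, -154.5, 198.4]
tcp_rot: [-2.077, 2.357, -0.001]
force: [-0.3, -0.0, -0.7]
opening: 55.5
grip_force: 0.0
```

```bash
python3 -c "
from h import *
w=snap('wrist','w7.png');snap('scene','s7.png');snap('top','t7.png'); o=env.get_obs(); print(o['clock'],o['tcp_pos'],o['force'])
w=cv2.imread('pics/w7.png')[100:330,0:400]; t=cv2.imread('pics/t7.png')[150:290,190:430]; s=cv2.imread('pics/s7.png')[180:390,230:490]
cv2.imwrite('pics/c7.png',np.vstack([np.hstack([cv2.resize(t,(400,300)),cv2.resize(s,(390,300))]),np.pad(cv2.resize(w,(520,299)),((0,0),(0,270),(0,0)))]))"
```

```text
25.575 [ 538.24442901 -154.46387234  198.04869572] [-0.33324807  0.27824782  0.35974991]
```

View pics/c7.png

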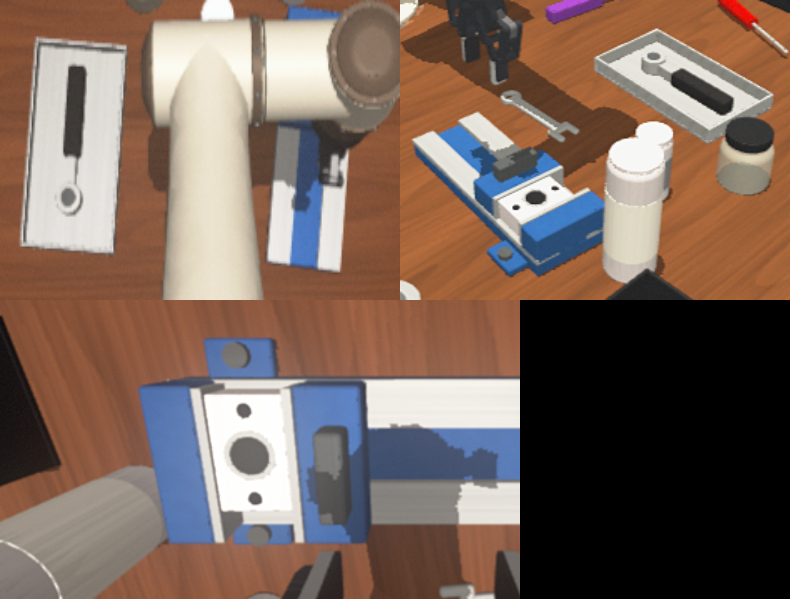

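The last crop shows the block flush between both jaw plates (250,455), the ratchet flat in the tray, and the arm clear. Handing in.

```bash
python3 -c "
from station import env
print(env.sign_off())"
```

```text
the job is handed in; nothing more can be done
None
```

The ratchet handle lies flat in the tray, the block is seated square between both jaws with no gap visible, and I handed the job in at about 25.6 s with the arm clear; the sign-off returned no verdict, and I viewed 11 pictures, one over the limit of 10.

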